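Drift spent cartridges out of the clearing station

ROBOT

A 6-joint arm with a two-finger parallel gripper is mounted at the origin on the work surface. World frame = base frame: x ahead of the robot, y to its left, z up, the work surface at z = 0. Lengths are in mm, angles in rad, forces in N, time in s.
With the tool pointing down it reaches from about 400 to 925 mm from the base axis. Payload 12.5 kg.
Tool frame: the origin (TCP) lies at the very end of the fingers, on their centre line; the grasp point (between the pads) lies grip_depth behind it (grip_depth is the distance from the TCP to the grasp point, in mm); z points along the fingers, y is the line along which they close (so a half turn about z gives the same grasp; the last joint's range is limited). The gripper opens to 95 mm and grips with 3 to 60 N. Pads are 20 mm wide; open, the fingers measure 119 mm over their backs; the gripper's body (75 mm by 180 mm) begins 59 mm behind the grasp point.
Start: joints at [1.101, 0.491, 1.559, -0, 1.092, -0.106], TCP at [222.377, 584.119, 214.661] pointing down, gripper open.
Joint ranges: [-3.1, 3.1], [-0.84, 2.19], [0.05, 2.79], [-1.13, 4.28], [0.06, 2.93], [-2.69, 2.69]. Speed limits (rad/s): [2.22, 2.22, 2.79, 3.14, 3.14, 3.14].

INTERFACE

Orientations are given as [roll, pitch, yaw] about the fixed x, y, z axes, in that order (R = Rz(yaw) Ry(pitch) Rx(roll)).
In Python, from cell import state, read_camera, job_done, grip_depth gives the robot as it stands.
- The arm moves only by the tool drive_tool, never from a script. Its argument "targets" is a list of rows, each an object with "jaw": the opening, from 0 (shut) to 1 (fully open); "travel": the shift along the tool's x, y, z in m, a list of three; "twist": the turn about the tool's z in rad. In form: [{"jaw": jaw, "travel": [tx, ty, tz], "twist": twist}, ...]. A call has 1 to 8 rows; each row is the pose to reach, as a shift and turn from the pose commanded when the call began, along the tool's axes at that moment; what a row does not reach only later rows make up. A row lasts 1/12 s, in which the tool goes at most 41.7 mm and 7.16 degrees, less where a joint would pass 70% of its speed; a pose out of reach is approached as far as the arm can. A call with a gripper value outside its range is refused whole. The fingers move at their own pace and stop on an object; the grip force is fixed at half the most. Time passes only in rows, so rows that repeat a pose let the fingers close. It gives the time, the measured TCP pose, the force, the opening and the grip force at its end, in the units of the state.
- state(): the state, without advancing time (a new reading comes with each control period).
- read_camera(name): name is "scene" or "top" or "wrist"; returns a dict with "frame" (480x640x3 uint8, red, green, blue), "fx", "fy", "cx", "cy" (pixels), "k1" (the pictures are not rectified: a ray, as slopes to the right and down, at radius r is drawn at 1 + k1 r^2 times it, then the intrinsics apply), "R" (3x3) and "t" (3): a world point X has camera coordinates R X + t. Camera axes: x right, y down, z forward; pixel columns grow to the right and rows downward; lengths in mm; the calibration is good to about 2 mm. A picture is of the moment at which its call begins. There is no depth.
- job_done(): hands the job in; it is judged then, once.
The state is a dict: "t": time; "joints": joint angles; "qvel": joint speeds; "tau": joint torques, N m; "eef_pos": TCP position; "tcp_rot": TCP orientation; "ft_force": force on the tool from outside, world axes, zero at the start; "moment": the same for the moment, N m; "opening": opening from 0.0 (shut) to 1.0 (fully open); "grip_force": force on a finger pad.
Only numpy, scipy, OpenCV 4.12 (cv2) and the standard library are available. Lean on these libraries where they do the work, as an engineer would, in place of code of your own. Each camera call takes 0.05 s, during which the arm holds its last target. There are 200 camera calls.

TASK

Walk the heavy yellow waste box along the counter, without lifting or tipping it, until its front stands square against the exit end of the clearing station and centred on it. Then, with the drift rod and not with the fingers, push every spent cartridge through its bore so that it drops out into the box. Finally lay the rod back flat in its steel tray, shut the lid of the box and press it fully home, leaving the box where it stands and the other things on the counter undisturbed.

Things in the scene. Friction and masses are not known exactly. Their poses are not given: they have to be found in the camera images.
- station: Clearing station, fixed. Origin: centre of its underside, z up. White plinth 200 (x) x 220 (y) x 100 high; on its +y end stands an aluminium block 180 (x) x 60 (y), top 166 mm above the counter, with four level bores along the station's y. The plinth top (100 mm above the counter, 160 mm long) lies open as a shelf in front of the bores' entries. Cartridges are driven towards +y.
- bore_entry (a point): Middle of the row of the bores' entry ends (station y = +50, z = 138 mm), axes as the station's. Bores are 33 mm in diameter and 60 mm long, run along y, and lie at x = -60, -20, +20, +60 mm.
- bore_exit (a point): Middle of the row of the bores' exit ends (station y = +110, z = 138 mm), flush with the plinth's +y end face, against which the box's front must stand.
- box: Yellow waste box, loose, about 1 kg with its lid, slides on the counter. Origin: centre of its underside, z up. 210 (x) x 160 (y) x 95 high, walls 5, floor 6 mm. Front wall at y = -80 faces the station's exit end; docked and square, its axes are parallel to the station's and its origin is at station x = 0, y = +190 mm. It starts 75 to 115 mm short, turned up to 0.25 rad, up to 10 mm off centre.
- box_rear (a point): Middle of the box's rear wall (box y = +80, z = 45 mm), the wall to push; its corners are 105 mm to either side along x. A fixed deck covers the rear 50 mm of the box's top, the lid the rest.
- lid_hinge (a point): Middle of the lid's hinge line (box y = +30, z = 95 mm), which runs along the box's x at the edge of the deck. Shut, the lid reaches from here 106 mm towards the box's front (-y), is 210 wide along x and 6 thick, its underside on the rim.
- lid (a joint): Angle of the box's white lid (rad): 0 = shut flush on the rim, grows as it opens upward, 1.57 = upright, at most 1.65. Starts 1.35 to 1.6. The hinge is stiff (friction 0.12 N m, no spring): the lid stays where it is left; push it by its outer face, which is to the rear when open and on top when shut.
- tray: Shallow steel instrument tray, fixed. Origin: centre of its underside; 240 (x) x 130 (y) x 14 high, walls and floor 4 mm.
- rod_grip (a point): Drift rod, loose, 0.28 kg: black square handle 70 long x 30 x 30 mm with a steel shaft of 18 mm diameter and 100 mm length on its +x end; 170 long in all. The point is the centre of the handle; its x axis runs along the rod towards the tip, which is 135 mm from the point. Lies flat on its handle, the point 15 mm above what it lies on; centre of mass 18 mm towards the tip. Starts in the tray.
- cartridge0_center (a point): Spent cartridge 0, loose, 60 g: grey plastic cylinder of 30 mm diameter, 70 long, with a paper band and a black end. The point is its centre, its axis is its y. If present it starts lying in the station's bore at x = -60 mm, its black end 8 to 14 mm out of the exit. None if absent (that bore is then empty). Three or four are present.
- cartridge1_center (a point): Spent cartridge 1, loose, 60 g: grey plastic cylinder of 30 mm diameter, 70 long, with a paper band and a black end. The point is its centre, its axis is its y. If present it starts lying in the station's bore at x = -20 mm, its black end 8 to 14 mm out of the exit. None if absent (that bore is then empty). Three or four are present.
- cartridge2_center (a point): Spent cartridge 2, loose, 60 g: grey plastic cylinder of 30 mm diameter, 70 long, with a paper band and a black end. The point is its centre, its axis is its y. If present it starts lying in the station's bore at x = 20 mm, its black end 8 to 14 mm out of the exit. None if absent (that bore is then empty). Three or four are present.
- cartridge3_center (a point): Spent cartridge 3, loose, 60 g: grey plastic cylinder of 30 mm diameter, 70 long, with a paper band and a black end. The point is its centre, its axis is its y. If present it starts lying in the station's bore at x = 60 mm, its black end 8 to 14 mm out of the exit. None if absent (that bore is then empty). Three or four are present.
- sanitizer: Bystander, loose: white sanitizer bottle, 60 mm diameter, 150 high mm. Origin: centre of its underside. Not part of the job.
- glovebox: Bystander, loose: paper carton of gloves, 120 x 230 x 75 mm. Origin: centre of its underside. Not part of the job.
- jar: Bystander, loose: clear jar with white cap, 64 diameter, 75 high mm. Origin: centre of its underside. Not part of the job.
- tape: Bystander, loose: paper tape roll lying flat, 84 diameter, 25 high mm. Origin: centre of its underside. Not part of the job.
- cup: Bystander, loose: white cup, 70 diameter, 80 high mm. Origin: centre of its underside. Not part of the job.
- meter: Bystander, loose: grey hand-held meter, 75 x 150 x 30 mm. Origin: centre of its underside. Not part of the job.

How it is judged:
By the outcome, as a careful person would: the job done as asked, in the order asked, and still so for the second after the job is handed in, with the robot touching nothing.
Of cartridge0, cartridge1, cartridge2, cartridge3 only 3 to 4 are there at a start; the rules pass over those that are not, and their reading is None.
At some moment in a run one of rod may be knocked a few centimetres aside while the robot is not near it.
Once in a run the grip may slacken for a moment while it holds something.
It also fails if it takes over 208 s, if anything falls off the work surface, if the arm or the gripper's body presses on something with over 40 N, if the wrist force passes 120 N, or if a joint passes its speed limit or range.

## Working session

There is one attempt and no reset: what is moved stays moved. The work goes in short steps, Python scripts to look and compute and a tool call to move; the robot and the scene stay as the last step left them, time stands still between calls to the robot, and variables do not carry over. Pictures are saved under pics/ and viewed, at most 14 in all, crops included, and the job is handed in when it is done.

Besides the shell and the picture viewer there is one more tool, called after "Request:" by a JSON object that holds its "fn" and its "kwargs", one argument or row to a line. drive_tool: Moves the arm, as the interface text tells. Its arguments: {"type":"object","properties":{"targets":{"type":"array"}},"required":["targets"]}

```bash
ls; mkdir -p pics; cat > h.py <<'E'
import numpy as np, cv2
from cell import state, read_camera, job_done, grip_depth
def ray(c,u,v):
    K=np.array([[c["fx"],0,c["cx"]],[0,c["fy"],c["cy"]],[0,0,1.]])
    p=cv2.undistortPoints(np.array([[[u,v]]],float),K,np.array([c["k1"],0,0,0.]))[0,0]
    R=np.array(c["R"]);t=np.array(c["t"])
    return -R.T@t, R.T@np.array([p[0],p[1],1.])
def onz(c,u,v,z):
    o,d=ray(c,u,v); return o+d*(z-o[2])/d[2]
def proj(c,X):
    K=np.array([[c["fx"],0,c["cx"]],[0,c["fy"],c["cy"]],[0,0,1.]])
    r,_=cv2.Rodrigues(np.array(c["R"],float))
    return cv2.projectPoints(np.array(X,float).reshape(-1,1,3),r,np.array(c["t"],float),K,np.array([c["k1"],0,0,0.]))[0][:,0]
def snap(name,f):
    c=read_camera(name); cv2.imwrite(f"pics/{f}.png",cv2.cvtColor(c["frame"],cv2.COLOR_RGB2BGR)); np.save(f"pics/{f}.npy",c,allow_pickle=True); return c
def load(f): return np.load(f"pics/{f}.npy",allow_pickle=True).item()
E
python3 - <<'E'
from h import *
for n in("scene","top","wrist"):
    c=snap(n,n+"0"); print(n,(-np.array(c["R"]).T@np.array(c["t"])).round(),np.array(c["R"]).round(2).tolist(),c["fx"],c["k1"])
print(state(),grip_depth)
E
```

```text
pics
scene [1244.  717.  707.] [[-0.72, 0.7, 0.02], [0.36, 0.4, -0.84], [-0.59, -0.6, -0.54]] 438.41788587188955 -0.017022678917127707
top [ 415.   72. 1348.] [[-0.0, -1.0, 0.02], [-0.99, -0.0, -0.11], [0.11, -0.02, -0.99]] 532.2810032086584 0.04729366194272216
wrist [142. 615. 384.] [[0.36, 0.93, -0.0], [0.89, -0.34, 0.3], [0.28, -0.11, -0.95]] 332.9953112511015 -0.055246329402988674
{'t': 0.15, 'joints': array([ 1.10140366e+00,  4.91377142e-01,  1.55927340e+00, -3.43475580e-05,
        1.09169507e+00, -1.05641020e-01]), 'qvel': array([ 0.00126373, -0.0008001 , -0.0008422 , -0.00041944,  0.00049588,
        0.00413185]), 'tau': array([ 1.96441906e-03, -6.12890410e+01, -2.58276504e+01,  6.93137292e-02,
        4.72304283e-02, -8.47758838e-05]), 'eef_pos': array([222.30239507, 583.95858587, 214.23571696]), 'tcp_rot': array([-3.14084068e+00, -4.90963592e-05,  2.77785683e+00]), 'ft_force': array([0.89077859, 0.91076754, 1.00877848]), 'moment': array([ 0.01844538, -0.02616811,  0.0107278 ]), 'grip_force': 0.0, 'opening': 1.0008350512544881} 18.8
```

View pics/top0.png

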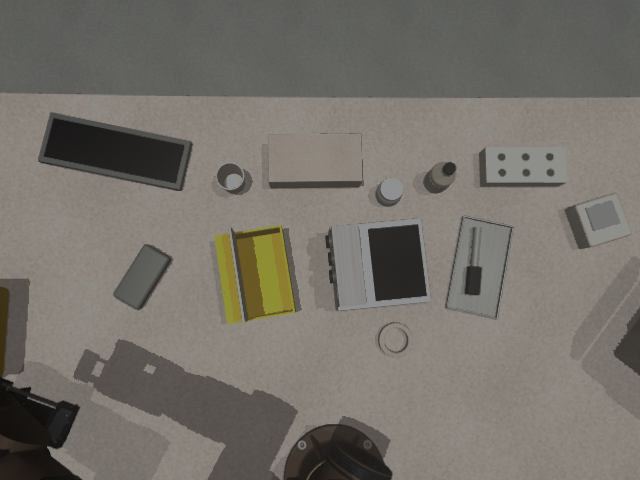

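View pics/scene0.png

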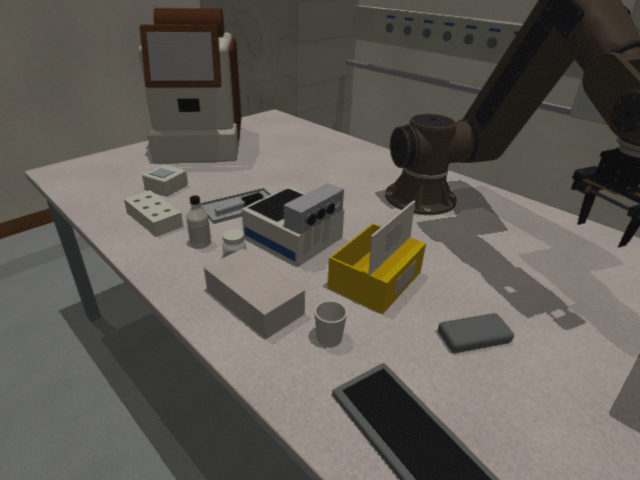

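The top view shows the box at about (257,275), the station at (380,262) with three black cartridge ends at about x=330, and the rod in the tray at (474,262) with its tip up. I'll zoom in to measure.

```bash
python3 - <<'E'
from h import *
c=load("top0"); f=cv2.cvtColor(c["frame"],cv2.COLOR_RGB2BGR)
cv2.imwrite("pics/crop.png",cv2.resize(f[205:335,205:405],None,fx=4,fy=4,interpolation=cv2.INTER_CUBIC))
hsv=cv2.cvtColor(c["frame"],cv2.COLOR_RGB2HSV)
m=((hsv[...,0]>20)&(hsv[...,0]<35)&(hsv[...,1]>150)).astype(np.uint8); m[:, :200]=0
pts=cv2.findContours(m,0,2)[0]; k=max(pts,key=cv2.contourArea)
print("yellow hull", cv2.approxPolyDP(cv2.convexHull(np.vstack([q for q in pts if cv2.contourArea(q)>30])),3,True)[:,0].tolist())
# rod: dark region in tray
g=cv2.cvtColor(f,cv2.COLOR_BGR2GRAY); s=np.zeros_like(g); s[235:305,455:495]=(g[235:305,455:495]<50)
k=max(cv2.findContours(s,0,2)[0],key=cv2.contourArea); r=cv2.minAreaRect(k); b=cv2.boxPoints(r)
print("handle",r,[onz(c,*p,34)[:2].round(1).tolist() for p in b],onz(c,*r[0],34))
# plinth/shelf dark & glance
print("tray img", [onz(c,*p,14)[:2].round().tolist() for p in [(463,218),(511,226),(497,318),(447,308)]])
E
```

```text
yellow hull [[294, 310], [229, 322], [215, 237], [280, 226]]
handle ((472.7459411621094, 280.29510498046875), (13.851968765258789, 27.251258850097656), 5.19442892074585) [[439.2, -321.8], [506.3, -330.2], [503.2, -364.3], [436.2, -355.7]] [ 471.10799562 -343.00716955   34.        ]
tray img [[630.0, -330.0], [610.0, -451.0], [378.0, -406.0], [403.0, -283.0]]
```

View pics/crop.png

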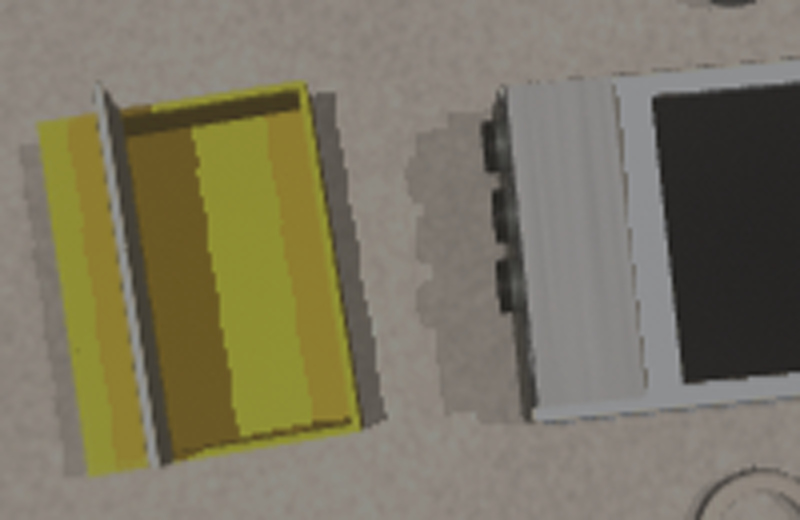

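The crop shows the box top corners and the block's exit edge, with three cartridges at bores x=+60, +20 and -20. The bottom bore is empty.

```bash
python3 - <<'E'
from h import *
c=load("top0"); P=lambda u,v,z:onz(c,205+u/4-.375,205+v/4-.375,z)
a=P(503,86,166);b=P(537,406,166);b2=P(533,421,100)
print("block edge",a,b,np.linalg.norm(a-b),b2)
e=P(617,80,166);g=P(648,396,166);print(e,g,np.linalg.norm(e-g),np.linalg.norm(a-e))
B=[P(*p,95) for p in[(40,122),(303,84),(360,428),(90,474)]]
print("box",np.round(B,1).tolist(),[np.linalg.norm(B[i]-B[i-1]).round(1) for i in range(4)],np.mean(B,0))
for i in range(4): d=B[i]-B[i-1]; print(np.arctan2(d[1],d[0]).round(3))
d=a-b;print("st ang",np.arctan2(d[1],d[0])-0, "e", np.arctan2(*(e-g)[[1,0]]))
# cartridges' ends
for p in[(490,146),(500,216),(505,285)]: print("cart",P(*p,150))
f=c["frame"].astype(int).sum(2)
# plinth far corners: strong white region hull
hsv=cv2.cvtColor(c["frame"],cv2.COLOR_RGB2HSV)
s=c["frame"][210:320,322:440]; m=((s.min(2)>118)&(hsv[210:320,322:440,1]<28)).astype(np.uint8)
k=max(cv2.findContours(m,0,2)[0],key=cv2.contourArea); q=cv2.minAreaRect(k); print(q, (cv2.boxPoints(q)+[322,210]).round(1).tolist())
d=(f<150)[210:320,322:440].astype(np.uint8); k=max(cv2.findContours(d,0,2)[0],key=cv2.contourArea);q=cv2.minAreaRect(k); bb=cv2.boxPoints(q)+[322,210]; 
M=[onz(c,*p,100) for p in bb]; print("mat",np.round(M,1).tolist(),np.mean(M,0),[np.arctan2(*(M[i]-M[i-1])[[1,0]]).round(3) for i in range(4)])
sc=load("scene0");f=cv2.cvtColor(sc["frame"],cv2.COLOR_RGB2BGR)
cv2.imwrite("pics/crop2.png",cv2.resize(f[170:310,190:440],None,fx=3.2,fy=3.2,interpolation=cv2.INTER_CUBIC))
E
```

```text
block edge [586.93097741  15.04936915 166.        ] [408.5361884   -2.86803786 166.        ] 179.29231500790817 [399.52910677  -4.66495524 100.        ]
[590.41012927 -49.08787528 166.        ] [413.92898517 -64.32616746 166.        ] 177.137798814831 64.23153914001823
box [[575.4, 285.1, 95.0], [598.3, 130.4, 95.0], [395.7, 96.1, 95.0], [369.8, 252.2, 95.0]] [np.float64(208.2), np.float64(156.4), np.float64(205.5), np.float64(158.3)] [484.79911428 190.97189394  95.        ]
0.159
-1.424
-2.974
1.735
st ang 0.10010113820007878 e 0.08613153061614347
cart [554.89029104  21.81640068 150.        ]
cart [515.06869609  16.32517732 150.        ]
cart [476.10044137  13.69077472 150.        ]
((58.50000762939453, 54.49999237060547), (108.99998474121094, 116.99998474121094), 90.0) [[322.0, 210.0], [439.0, 210.0], [439.0, 319.0], [322.0, 319.0]]
mat [[588.8, -76.6, 100.0], [602.5, -195.6, 100.0], [434.0, -210.6, 100.0], [420.9, -93.4, 100.0]] [ 511.57880088 -144.05523774  100.        ] [np.float64(0.1), np.float64(-1.456), np.float64(-3.052), np.float64(1.682)]
```

View pics/crop2.png

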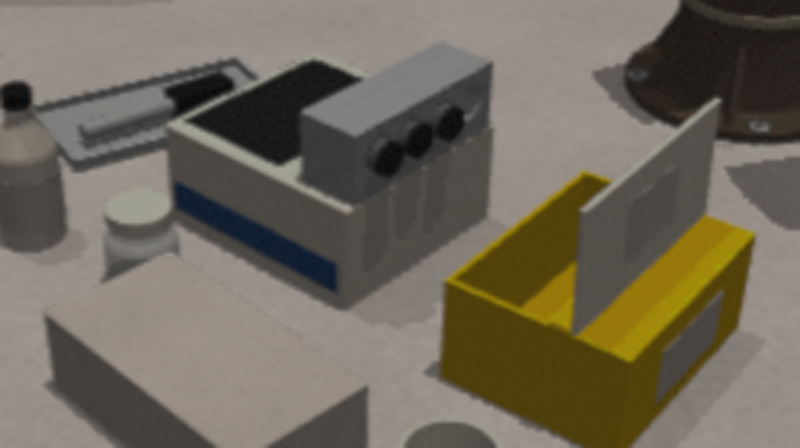

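```bash
cat >> h.py <<'E'
PSI=0.097; E0=np.array([497.5,6.0])
U=np.array([np.cos(PSI),np.sin(PSI)]);V=np.array([-np.sin(PSI),np.cos(PSI)])
def st(p): d=np.array(p)[:2]-E0; return np.array([d@U,d@V])      # station x, y measured from exit face
def wo(x,y): return E0+x*U+y*V
def go(x,y,z,yaw):
    s=state(); p=s["eef_pos"]; w=s["tcp_rot"][2]; d=np.array([x,y])-p[:2]
    tw=-((yaw-w+np.pi)%(2*np.pi)-np.pi)
    print("travel m",[round(float(d@[np.cos(w),np.sin(w)])/1e3,4),round(float(d@[np.sin(w),-np.cos(w)])/1e3,4),round(float(p[2]-z)/1e3,4)],"twist",round(tw,4))
E
python3 -c "
from h import *
go(*wo(2,290),214.2,np.pi/2+PSI)"
```

```text
travel m [-0.3357, -0.1816, 0.0] twist 1.1101
```

Request:
{"fn": "drive_tool", "kwargs": {
  "targets": [
    {"jaw": 1,"travel": [-0.3357,-0.1816,0],"twist": 1.11},
    {"jaw": 1,"travel": [-0.3357,-0.1816,0],"twist": 1.11},
    {"jaw": 1,"travel": [-0.3357,-0.1816,0],"twist": 1.11},
    {"jaw": 1,"travel": [-0.3357,-0.1816,0],"twist": 1.11},
    {"jaw": 1,"travel": [-0.3357,-0.1816,0],"twist": 1.11},
    {"jaw": 1,"travel": [-0.3357,-0.1816,0],"twist": 1.11},
    {"jaw": 1,"travel": [-0.3357,-0.1816,0],"twist": 1.11},
    {"jaw": 1,"travel": [-0.3357,-0.1816,0],"twist": 1.11}
  ]
}}

```text
t: 0.82
eef_pos: [440.8, 329.8, 214.6]
tcp_rot: [-3.142, -0.0, 1.772]
ft_force: [1.0, 0.5, 0.8]
opening: 0.999
grip_force: 0.0
```

```bash
python3 -c "
from h import *
go(*wo(2,290),35,np.pi/2+PSI)"
```

```text
travel m [-0.0404, 0.023, 0.1796] twist 0.104
```

Request:
{"fn": "drive_tool", "kwargs": {
  "targets": [
    {"jaw": 1,"travel": [-0.04,0.023,0],"twist": 0.104},
    {"jaw": 1,"travel": [-0.04,0.023,0.02],"twist": 0.104},
    {"jaw": 1,"travel": [-0.04,0.023,0.06],"twist": 0.104},
    {"jaw": 1,"travel": [-0.04,0.023,0.1],"twist": 0.104},
    {"jaw": 1,"travel": [-0.04,0.023,0.14],"twist": 0.104},
    {"jaw": 1,"travel": [-0.04,0.023,0.179],"twist": 0.104},
    {"jaw": 1,"travel": [-0.04,0.023,0.179],"twist": 0.104},
    {"jaw": 1,"travel": [-0.04,0.023,0.179],"twist": 0.104}
  ]
}}

```text
t: 1.48
eef_pos: [470.0, 296.8, 34.7]
tcp_rot: [-3.138, 0.001, 1.674]
ft_force: [1.0, 0.7, 0.3]
opening: 1.002
grip_force: 0.0
```

```bash
python3 -c "
from h import *
s=state();print(st(s['eef_pos']),s['eef_pos'],s['tcp_rot'])
go(*wo(0,210),35,np.pi/2+PSI)"
```

```text
[  0.78666011 292.1242523 ] [469.99132445 296.82721741  34.72835572] [-3.13787276e+00  1.26620923e-03  1.67376837e+00]
travel m [-0.0821, -0.0013, -0.0003] twist 0.006
```

Request:
{"fn": "drive_tool", "kwargs": {
  "targets": [
    {"jaw": 1,"travel": [-0.01,0,0],"twist": 0.006},
    {"jaw": 1,"travel": [-0.018,0,0],"twist": 0.006},
    {"jaw": 1,"travel": [-0.026,0,0],"twist": 0.006},
    {"jaw": 1,"travel": [-0.034,0,0],"twist": 0.006},
    {"jaw": 1,"travel": [-0.042,0,0],"twist": 0.006},
    {"jaw": 1,"travel": [-0.05,0,0],"twist": 0.006},
    {"jaw": 1,"travel": [-0.058,0,0],"twist": 0.006},
    {"jaw": 1,"travel": [-0.062,0,0],"twist": 0.006}
  ]
}}

```text
t: 2.15
eef_pos: [478.3, 235.1, 38.0]
tcp_rot: [3.137, -0.002, 1.667]
ft_force: [0.5, 8.7, 2.8]
opening: 1.001
grip_force: 4.1
```

```bash
cat >> h.py <<'E'
def yel(f):
    c=snap("top",f)
    hsv=cv2.cvtColor(c["frame"],cv2.COLOR_RGB2HSV)
    m=((hsv[...,0]>20)&(hsv[...,0]<35)&(hsv[...,1]>150)).astype(np.uint8); m[:, :200]=0; m[:205]=0; m[340:]=0
    pts=cv2.findContours(m,0,2)[0]
    h=cv2.convexHull(np.vstack([q for q in pts if cv2.contourArea(q)>15]))[:,0]
    # front edge corners at z=95 (right side of image)
    tr=h[np.argmax(h[:,0]*1.0-h[:,1]*1.0)]; br=h[np.argmax(h[:,0]+h[:,1]*1.0)]
    A=onz(c,*tr,95);B=onz(c,*br,95); d=A-B
    print("hull",cv2.approxPolyDP(h,2.5,True)[:,0].tolist()); print("front corners st",st(A).round(1),st(B).round(1),"rel yaw",np.arctan2(d[1],d[0])-PSI)
    return c
E
python3 -c "
from h import *
s=state();print(st(s['eef_pos']),s['ft_force'],s['tcp_rot'])
c=yel('top1');f=cv2.cvtColor(c['frame'],cv2.COLOR_RGB2BGR)
cv2.imwrite('pics/crop3.png',cv2.resize(f[205:335,205:405],None,fx=4,fy=4,interpolation=cv2.INTER_CUBIC))"
```

```text
[  3.06245672 229.84553358] [0.46572949 8.6610912  2.78273936] [ 3.13716741e+00 -1.66866319e-03  1.66680000e+00]
hull [[312, 314], [266, 319], [243, 234], [303, 229]]
front corners st [101.8  63.6] [-102.1   59.7] rel yaw 0.018824735513692903
```

View pics/crop3.png

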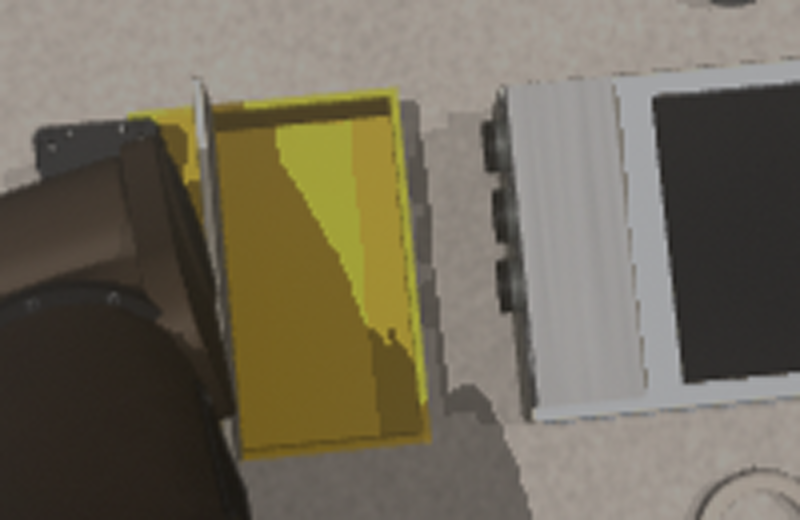

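Request:
{"fn": "drive_tool", "kwargs": {
  "targets": [
    {"jaw": 1,"travel": [-0.007,0,0.002],"twist": 0},
    {"jaw": 1,"travel": [-0.014,0,0.002],"twist": 0},
    {"jaw": 1,"travel": [-0.021,0,0.002],"twist": 0},
    {"jaw": 1,"travel": [-0.028,0,0.002],"twist": 0},
    {"jaw": 1,"travel": [-0.035,0,0.002],"twist": 0},
    {"jaw": 1,"travel": [-0.042,0,0.002],"twist": 0},
    {"jaw": 1,"travel": [-0.048,0,0.002],"twist": 0},
    {"jaw": 1,"travel": [-0.048,0,0.002],"twist": 0}
  ]
}}

```text
t: 2.87
eef_pos: [482.7, 187.0, 35.6]
tcp_rot: [3.138, -0.001, 1.667]
ft_force: [0.3, 0.8, 0.2]
opening: 1.0
grip_force: 0.0
```

```bash
python3 -c "
from h import *
s=state();print(st(s['eef_pos']),s['eef_pos'],s['ft_force'],s['tcp_rot'])
c=yel('top2');f=cv2.cvtColor(c['frame'],cv2.COLOR_RGB2BGR)
cv2.imwrite('pics/crop4.png',cv2.resize(f[210:330,230:360],None,fx=5,fy=5,interpolation=cv2.INTER_CUBIC))"
```

```text
[  2.84722397 181.59186451] [482.74703818 187.01398304  35.59491069] [0.28782162 0.77304987 0.20643047] [ 3.13791699e+00 -7.59057509e-04  1.66693981e+00]
hull [[332, 312], [287, 317], [265, 231], [323, 226]]
front corners st [101.8  13.4] [-102.2   12.8] rel yaw 0.0030514811504016026
```

View pics/crop4.png

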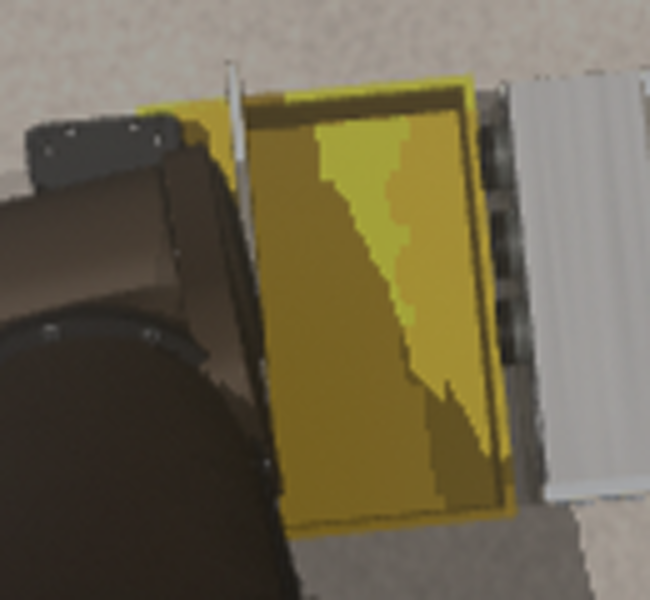

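The box is square, centred on the bores and about 12 mm short. Next is a slow docking push.

Request:
{"fn": "drive_tool", "kwargs": {
  "targets": [
    {"jaw": 1,"travel": [-0.003,0,0],"twist": 0},
    {"jaw": 1,"travel": [-0.006,0,0],"twist": 0},
    {"jaw": 1,"travel": [-0.0085,0,0],"twist": 0},
    {"jaw": 1,"travel": [-0.01,0,0],"twist": 0},
    {"jaw": 1,"travel": [-0.0105,0,0],"twist": 0},
    {"jaw": 1,"travel": [-0.011,0,0],"twist": 0}
  ]
}}

```text
t: 3.42
eef_pos: [483.5, 177.5, 35.1]
tcp_rot: [3.139, -0.001, 1.668]
ft_force: [-1.2, 11.8, 8.1]
opening: 0.997
grip_force: 5.9
```

Request:
{"fn": "drive_tool", "kwargs": {
  "targets": [
    {"jaw": 1,"travel": [-0.0005,0,0],"twist": 0},
    {"jaw": 1,"travel": [-0.001,0,0],"twist": 0},
    {"jaw": 1,"travel": [-0.001,0,0],"twist": 0}
  ]
}}

```text
t: 3.67
eef_pos: [483.5, 176.5, 35.1]
tcp_rot: [3.139, -0.001, 1.668]
ft_force: [-1.1, 10.1, 8.7]
opening: 1.002
grip_force: 5.3
```

Request:
{"fn": "drive_tool", "kwargs": {
  "targets": [
    {"jaw": 1,"travel": [-0.0005,0,0],"twist": 0},
    {"jaw": 1,"travel": [-0.001,0,0],"twist": 0},
    {"jaw": 1,"travel": [-0.0015,0,0],"twist": 0},
    {"jaw": 1,"travel": [-0.0015,0,0],"twist": 0}
  ]
}}

```text
t: 4.0
eef_pos: [483.7, 175.8, 35.1]
tcp_rot: [3.138, -0.002, 1.667]
ft_force: [-0.7, 20.7, 8.2]
opening: 1.0
grip_force: 10.3
```

Request:
{"fn": "drive_tool", "kwargs": {
  "targets": [
    {"jaw": 1,"travel": [-0.0005,0,0],"twist": 0},
    {"jaw": 1,"travel": [-0.001,0,0],"twist": 0},
    {"jaw": 1,"travel": [-0.001,0,0],"twist": 0}
  ]
}}

```text
t: 4.25
eef_pos: [483.8, 175.8, 35.1]
tcp_rot: [3.138, -0.003, 1.667]
ft_force: [-1.1, 31.8, 6.3]
opening: 0.998
grip_force: 15.9
```

```bash
python3 -c "
from h import *
s=state();print(st(s['eef_pos']),s['eef_pos'],s['ft_force'],s['tcp_rot'])
c=yel('top3')"
```

```text
[  2.7648832  170.34259971] [483.75455282 175.80962439  35.1028676 ] [-1.1215952  31.82637561  6.33732292] [ 3.13811038e+00 -2.99668452e-03  1.66700558e+00]
hull [[336, 312], [293, 316], [266, 231], [325, 231]]
front corners st [89.4  9.8] [-101.     0.9] rel yaw 0.047045786094945224
```

Force is up to 32 N with no motion, so the box is docked. Backing off.

Request:
{"fn": "drive_tool", "kwargs": {
  "targets": [
    {"jaw": 1,"travel": [0.03,0,0],"twist": 0},
    {"jaw": 1,"travel": [0.06,0,0],"twist": 0},
    {"jaw": 1,"travel": [0.08,0,0],"twist": 0},
    {"jaw": 1,"travel": [0.1,0,-0.03],"twist": 0},
    {"jaw": 1,"travel": [0.11,0,-0.07],"twist": 0},
    {"jaw": 1,"travel": [0.11,0,-0.11],"twist": 0},
    {"jaw": 1,"travel": [0.11,0,-0.15],"twist": 0},
    {"jaw": 1,"travel": [0.11,0,-0.19],"twist": 0}
  ]
}}

```text
t: 4.97
eef_pos: [471.8, 282.4, 226.3]
tcp_rot: [3.141, 0.0, 1.668]
ft_force: [1.2, 0.5, -0.1]
opening: 1.001
grip_force: 0.0
```

Request:
{"fn": "drive_tool", "kwargs": {
  "targets": [
    {"jaw": 1,"travel": [0.04,0,-0.04],"twist": 0},
    {"jaw": 1,"travel": [0.08,0,-0.08],"twist": 0},
    {"jaw": 1,"travel": [0.12,0,-0.1],"twist": 0},
    {"jaw": 1,"travel": [0.12,0,-0.1],"twist": 0},
    {"jaw": 1,"travel": [0.12,0,-0.1],"twist": 0}
  ]
}}

```text
t: 5.38
eef_pos: [460.5, 405.7, 327.9]
tcp_rot: [3.136, -0.004, 1.67]
ft_force: [0.3, -0.1, 0.3]
opening: 0.998
grip_force: 0.0
```

```bash
python3 -c "
from h import *
s=state();print(st(s['eef_pos']),s['eef_pos'],s['ft_force'],s['tcp_rot'])
c=yel('top4');f=cv2.cvtColor(c['frame'],cv2.COLOR_RGB2BGR)
cv2.imwrite('pics/crop5.png',cv2.resize(f[205:325,240:400],None,fx=5,fy=5,interpolation=cv2.INTER_CUBIC))
g=cv2.cvtColor(f,cv2.COLOR_BGR2GRAY); s=np.zeros_like(g); s[225:310,455:500]=(g[225:310,455:500]<50)
k=max(cv2.findContours(s,0,2)[0],key=cv2.contourArea); r=cv2.minAreaRect(k);b=cv2.boxPoints(r)
print('handle',r,[onz(c,*p,34)[:2].round(1).tolist() for p in b],onz(c,*r[0],34))
"
```

```text
[  1.89648431 401.43818945] [460.50909982 405.73477445 327.9296853 ] [ 0.34421699 -0.13434397  0.2833861 ] [ 3.13625162 -0.00373972  1.67031064]
hull [[335, 312], [270, 318], [264, 231], [328, 226]]
front corners st [103.3   3.7] [-100.8    3.2] rel yaw 0.0022010451077143917
handle ((467.92352294921875, 281.4059143066406), (28.09248924255371, 10.304195404052734), 77.47119140625) [[499.5, -312.0], [505.1, -337.2], [437.4, -349.8], [431.9, -324.8]] [ 468.3574438  -330.99028008   34.        ]
```

View pics/crop5.png

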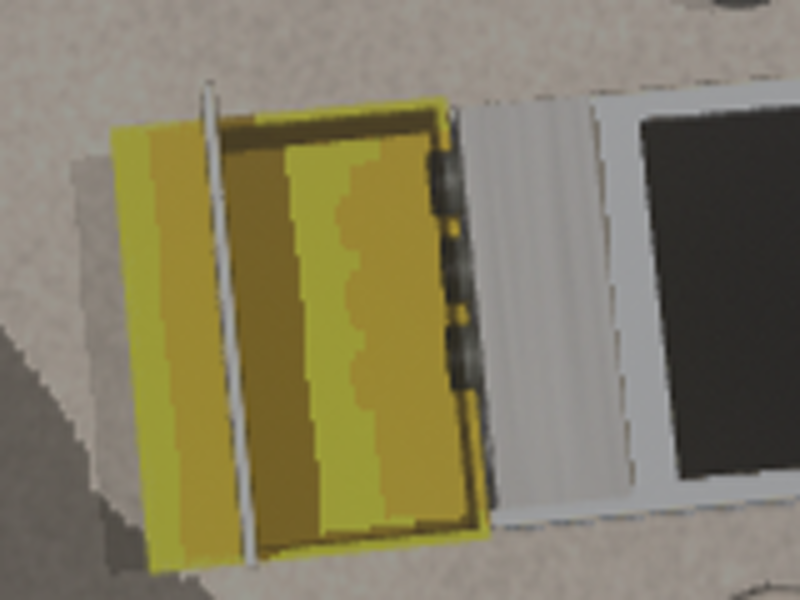

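The box stands flush, centred and square, and the lid is upright. The rod looks knocked aside, so I'm checking it.

```bash
python3 -c "
from h import *
c=load('top4');f=cv2.cvtColor(c['frame'],cv2.COLOR_RGB2BGR)
cv2.imwrite('pics/crop6.png',cv2.resize(f[210:325,440:520],None,fx=5,fy=5,interpolation=cv2.INTER_CUBIC))
go(468,-331,328,0.184)
"
```

```text
travel m [-0.7317, -0.0654, -0.0024] twist 1.4862
```

View pics/crop6.png

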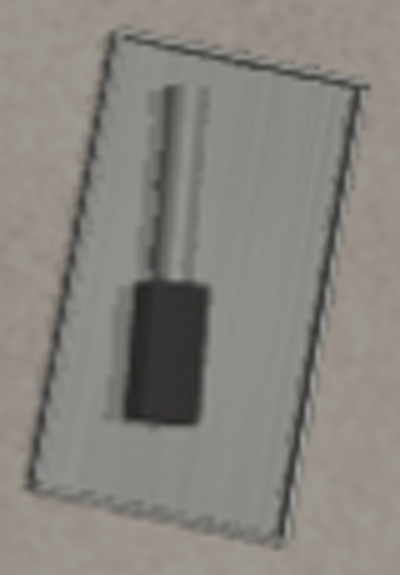

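```bash
python3 -c "
from h import *
c=load('top4')
p=onz(c,474.2,280.4,34);print(p)
tip=onz(c,440+181/5-.4,210+86/5-.4,24);b=onz(c,440+166/5-.4,210+421/5-.4,34);e=onz(c,440+177/5-.4,210+284/5-.4,34)
for q in(tip-b,tip-e,e-b):print(np.arctan2(q[1],q[0]),np.linalg.norm(q))
go(p[0],p[1],328,-0.08)
"
```

```text
[ 470.85163965 -346.59151613   34.        ]
-0.0982068008610361 169.42923521159992
-0.08617751118257798 101.52333640745263
-0.11604748581905151 68.12238154854316
travel m [-0.7475, -0.0641, -0.0024] twist 1.7502
```

Request:
{"fn": "drive_tool", "kwargs": {
  "targets": [
    {"jaw": 1,"travel": [-0.04,-0.003,0],"twist": 0},
    {"jaw": 1,"travel": [-0.08,-0.007,0],"twist": 0},
    {"jaw": 1,"travel": [-0.12,-0.01,0],"twist": 0},
    {"jaw": 1,"travel": [-0.16,-0.013,0],"twist": 0},
    {"jaw": 1,"travel": [-0.2,-0.017,0],"twist": 0},
    {"jaw": 1,"travel": [-0.24,-0.02,0],"twist": 0},
    {"jaw": 1,"travel": [-0.28,-0.023,0],"twist": 0},
    {"jaw": 1,"travel": [-0.32,-0.027,0],"twist": 0}
  ]
}}

```text
t: 6.1
eef_pos: [463.5, 78.2, 323.1]
tcp_rot: [-3.14, 0.0, 1.667]
ft_force: [1.0, -0.3, 0.8]
opening: 0.999
grip_force: 0.0
```

Request:
{"fn": "drive_tool", "kwargs": {
  "targets": [
    {"jaw": 1,"travel": [-0.04,-0.003,0],"twist": 0.12},
    {"jaw": 1,"travel": [-0.08,-0.007,0],"twist": 0.24},
    {"jaw": 1,"travel": [-0.12,-0.01,0],"twist": 0.36},
    {"jaw": 1,"travel": [-0.16,-0.013,0],"twist": 0.48},
    {"jaw": 1,"travel": [-0.2,-0.017,0],"twist": 0.6},
    {"jaw": 1,"travel": [-0.24,-0.02,0],"twist": 0.72},
    {"jaw": 1,"travel": [-0.28,-0.023,0],"twist": 0.84},
    {"jaw": 1,"travel": [-0.32,-0.027,0],"twist": 0.96}
  ]
}}

```text
t: 6.77
eef_pos: [467.1, -242.5, 323.1]
tcp_rot: [-3.14, 0.001, 0.701]
ft_force: [0.9, -0.1, 0.6]
opening: 0.998
grip_force: 0.0
```

```bash
python3 -c "
from h import *
go(471,-346.6,200,-0.1)
"
```

```text
travel m [-0.0642, 0.0821, 0.1231] twist 0.8007
```

Request:
{"fn": "drive_tool", "kwargs": {
  "targets": [
    {"jaw": 0.75,"travel": [-0.022,0.028,0.02],"twist": 0.12},
    {"jaw": 0.75,"travel": [-0.043,0.055,0.04],"twist": 0.24},
    {"jaw": 0.75,"travel": [-0.064,0.082,0.06],"twist": 0.36},
    {"jaw": 0.75,"travel": [-0.064,0.082,0.09],"twist": 0.48},
    {"jaw": 0.75,"travel": [-0.064,0.082,0.123],"twist": 0.6},
    {"jaw": 0.75,"travel": [-0.064,0.082,0.123],"twist": 0.72},
    {"jaw": 0.75,"travel": [-0.064,0.082,0.123],"twist": 0.8},
    {"jaw": 0.75,"travel": [-0.064,0.082,0.123],"twist": 0.8}
  ]
}}

```text
t: 7.43
eef_pos: [472.0, -344.1, 199.5]
tcp_rot: [-3.14, 0.002, -0.097]
ft_force: [0.0, -0.3, -0.2]
opening: 0.751
grip_force: 0.0
```

```bash
python3 -c "
from h import *
c=snap('wrist','w1');s=state();print(s['eef_pos'],s['tcp_rot'])
g=cv2.cvtColor(c['frame'],cv2.COLOR_RGB2GRAY)
for z,dx in((34,0),):
  X=[[471+a,-346.6+b,34] for a,b in((-35,-15),(-35,15),(35,15),(35,-15))]
  print(proj(c,X).round().tolist())
"
```

```text
[ 472.36371714 -344.15056945  200.08527508] [-3.14079463e+00  1.34689148e-03 -9.15893544e-02]
[[341.0, 253.0], [313.0, 255.0], [306.0, 190.0], [336.0, 187.0]]
```

View pics/w1.png

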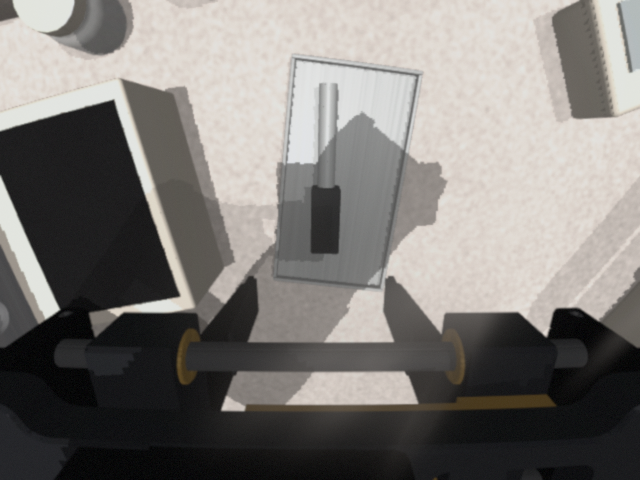

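The wrist view shows the handle centred at (325,220) and the tip at (328,84), which agrees with the top measurement.

```bash
python3 -c "
from h import *
c=load('w1')
p=onz(c,325.3,219.5,34);q=onz(c,328,84,24);d=q-p;a=np.arctan2(d[1],d[0]);print(p,q,a,np.linalg.norm(d))
go(p[0],p[1],7,a)
"
```

```text
[ 474.05510591 -348.07056951   34.        ] [ 604.19936111 -363.12575452   24.        ] -0.11516883909371525 131.39324852238323
travel m [0.002, 0.0037, 0.1931] twist 0.0236
```

Request:
{"fn": "drive_tool", "kwargs": {
  "targets": [
    {"jaw": 0.75,"travel": [0.001,0.0035,0.04],"twist": 0.022},
    {"jaw": 0.75,"travel": [0.001,0.0035,0.08],"twist": 0.022},
    {"jaw": 0.75,"travel": [0.001,0.0035,0.12],"twist": 0.022},
    {"jaw": 0.75,"travel": [0.001,0.0035,0.155],"twist": 0.022},
    {"jaw": 0.75,"travel": [0.001,0.0035,0.18],"twist": 0.022},
    {"jaw": 0.75,"travel": [0.001,0.0035,0.19],"twist": 0.022},
    {"jaw": 0.75,"travel": [0.001,0.0035,0.19],"twist": 0.022},
    {"jaw": 0.75,"travel": [0.001,0.0035,0.19],"twist": 0.022}
  ]
}}

```text
t: 8.15
eef_pos: [474.5, -347.9, 11.5]
tcp_rot: [3.141, -0.0, -0.113]
ft_force: [-0.3, 0.5, 0.8]
opening: 0.753
grip_force: 0.0
```

Request:
{"fn": "drive_tool", "kwargs": {
  "targets": [
    {"jaw": 0.5,"travel": [0,0,0],"twist": 0},
    {"jaw": 0.3,"travel": [0,0,0],"twist": 0},
    {"jaw": 0.1,"travel": [0,0,0],"twist": 0},
    {"jaw": 0,"travel": [0,0,0],"twist": 0},
    {"jaw": 0,"travel": [0,0,0],"twist": 0},
    {"jaw": 0,"travel": [0,0,0],"twist": 0},
    {"jaw": 0,"travel": [0,0,0],"twist": 0},
    {"jaw": 0,"travel": [0,0,0],"twist": 0}
  ]
}}

```text
t: 8.82
eef_pos: [474.5, -347.7, 10.8]
tcp_rot: [3.141, -0.0, -0.114]
ft_force: [0.3, -1.1, 2.4]
opening: 0.312
grip_force: 30.0
```

Request:
{"fn": "drive_tool", "kwargs": {
  "targets": [
    {"jaw": 0,"travel": [0,0,-0.02],"twist": 0},
    {"jaw": 0,"travel": [0,0,-0.05],"twist": 0},
    {"jaw": 0,"travel": [0,0,-0.08],"twist": 0},
    {"jaw": 0,"travel": [0,0,-0.11],"twist": 0},
    {"jaw": 0,"travel": [0,0,-0.14],"twist": 0},
    {"jaw": 0,"travel": [0,0,-0.17],"twist": 0},
    {"jaw": 0,"travel": [0,0,-0.2],"twist": 0},
    {"jaw": 0,"travel": [0,0,-0.2],"twist": 0}
  ]
}}

```text
t: 9.48
eef_pos: [475.7, -348.6, 215.9]
tcp_rot: [3.137, -0.006, -0.114]
ft_force: [0.6, -0.4, -1.4]
opening: 0.314
grip_force: 30.0
```

```bash
python3 -c "
from h import *
s=state();print(s['eef_pos'],s['ft_force'],s['opening'])
go(*wo(20,-225),210,np.pi/2+PSI)
"
```

```text
[ 475.72917385 -348.55636637  215.94879579] [ 0.56440122 -0.43013209 -1.41863284] 0.3142074904973576
travel m [0.048, -0.1389, 0.0059] twist -1.7818
```

Request:
{"fn": "drive_tool", "kwargs": {
  "targets": [
    {"jaw": 0,"travel": [0.01,-0.02,0],"twist": -0.11},
    {"jaw": 0,"travel": [0.02,-0.04,0],"twist": -0.22},
    {"jaw": 0,"travel": [0.03,-0.06,0],"twist": -0.33},
    {"jaw": 0,"travel": [0.04,-0.08,0],"twist": -0.44},
    {"jaw": 0,"travel": [0.045,-0.1,0],"twist": -0.55},
    {"jaw": 0,"travel": [0.048,-0.12,0],"twist": -0.66},
    {"jaw": 0,"travel": [0.048,-0.139,0],"twist": -0.77},
    {"jaw": 0,"travel": [0.048,-0.139,0],"twist": -0.88}
  ]
}}

```text
t: 10.15
eef_pos: [537.8, -211.7, 209.3]
tcp_rot: [-3.139, 0.0, 0.773]
ft_force: [0.0, 0.4, -1.9]
opening: 0.313
grip_force: 30.0
```

Request:
{"fn": "drive_tool", "kwargs": {
  "targets": [
    {"jaw": 0,"travel": [0,0,0],"twist": -0.11},
    {"jaw": 0,"travel": [0,0,0],"twist": -0.22},
    {"jaw": 0,"travel": [0,0,0],"twist": -0.33},
    {"jaw": 0,"travel": [0,0,0],"twist": -0.44},
    {"jaw": 0,"travel": [0,0,0],"twist": -0.55},
    {"jaw": 0,"travel": [0,0,0],"twist": -0.66},
    {"jaw": 0,"travel": [0,0,0],"twist": -0.78},
    {"jaw": 0,"travel": [0,0,0],"twist": -0.9}
  ]
}}

```text
t: 10.82
eef_pos: [537.5, -214.6, 209.3]
tcp_rot: [-3.14, -0.001, 1.672]
ft_force: [0.2, 1.2, -2.3]
opening: 0.31
grip_force: 30.0
```

```bash
python3 -c "
from h import *
s=state();print(s['eef_pos'],s['tcp_rot'],s['opening'])
go(*wo(20,-225),130,np.pi/2+PSI)
"
```

```text
[ 537.50797946 -214.63071131  209.33680885] [-3.14007145e+00 -1.15933639e-03  1.67175084e+00] 0.3100021833745968
travel m [-0.0015, 0.0015, 0.0793] twist 0.004
```

Request:
{"fn": "drive_tool", "kwargs": {
  "targets": [
    {"jaw": 0,"travel": [-0.0015,0.0015,0.02],"twist": 0.004},
    {"jaw": 0,"travel": [-0.0015,0.0015,0.04],"twist": 0.004},
    {"jaw": 0,"travel": [-0.0015,0.0015,0.06],"twist": 0.004},
    {"jaw": 0,"travel": [-0.0015,0.0015,0.075],"twist": 0.004},
    {"jaw": 0,"travel": [-0.0015,0.0015,0.079],"twist": 0.004},
    {"jaw": 0,"travel": [-0.0015,0.0015,0.079],"twist": 0.004}
  ]
}}

```text
t: 11.32
eef_pos: [538.9, -215.9, 129.9]
tcp_rot: [-3.139, -0.002, 1.662]
ft_force: [-0.2, 1.7, -2.3]
opening: 0.311
grip_force: 30.0
```

```bash
python3 -c "
from h import *
s=state();print(s['eef_pos'],st(s['eef_pos']),s['tcp_rot'],s['opening'])
a=snap('scene','s2');c=snap('wrist','w2');t=snap('top','t5')
for n in('s2','t5','w2'):
  q=load(n);print(n,proj(q,[[*wo(20,-90),138],[*wo(20,-60),138],[*wo(20,-60),166],[*wo(20,0),166]]).round().tolist())
f=lambda x:cv2.cvtColor(x['frame'],cv2.COLOR_RGB2BGR)
A=cv2.resize(f(a)[170:270,230:350],None,fx=3.3,fy=3.3);B=cv2.resize(f(t)[205:320,330:450],None,fx=3.3,fy=3.3);C=cv2.resize(f(c),(400,300))
o=np.zeros((600,800,3),np.uint8);o[:A.shape[0],:396]=A[:330];o[:379,400:796]=B[:379,:396]
o[330:600,:360]=cv2.resize(f(c),(360,270))
cv2.imwrite('pics/m1.png',o)
"
```

```text
[ 538.85254585 -215.86848622  129.91484707] [  19.67064515 -224.83043376] [-3.13886045e+00 -1.90602929e-03  1.66176229e+00] 0.3106771458010882
s2 [[294.0, 201.0], [302.0, 205.0], [302.0, 195.0], [319.0, 203.0]]
t5 [[372.0, 254.0], [359.0, 256.0], [360.0, 254.0], [334.0, 257.0]]
w2 [[320.0, 20.0], [320.0, -57.0], [320.0, -102.0], [318.0, -275.0]]
```

View pics/m1.png

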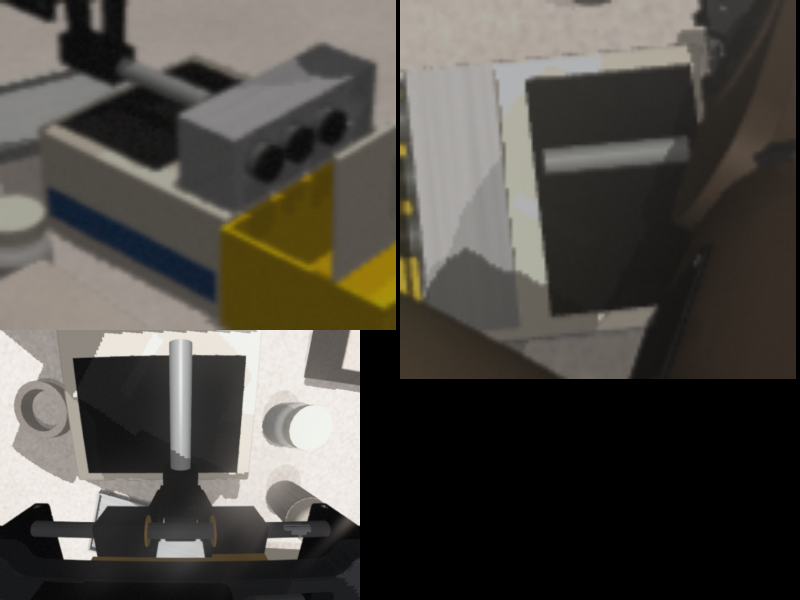

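The tip is at about y=-94, laterally centred on bore x=+20 and level. Pushing.

Request:
{"fn": "drive_tool", "kwargs": {
  "targets": [
    {"jaw": 0,"travel": [0.01,0,0],"twist": -0.006},
    {"jaw": 0,"travel": [0.02,0,0],"twist": -0.006},
    {"jaw": 0,"travel": [0.028,0,0],"twist": -0.006},
    {"jaw": 0,"travel": [0.036,0,0],"twist": -0.006},
    {"jaw": 0,"travel": [0.042,0,0],"twist": -0.006},
    {"jaw": 0,"travel": [0.048,0,0],"twist": -0.006}
  ]
}}

```text
t: 11.97
eef_pos: [535.3, -167.6, 131.9]
tcp_rot: [3.141, 0.0, 1.668]
ft_force: [-0.7, -0.9, -1.3]
opening: 0.311
grip_force: 30.0
```

```bash
python3 -c "
from h import *
s=state();print(s['eef_pos'],st(s['eef_pos']),s['tcp_rot'],s['ft_force'],s['moment'])
"
```

```text
[ 535.28094464 -167.55235698  131.87371673] [  20.79515188 -176.39552729] [3.14112996e+00 2.22298999e-04 1.66838347e+00] [-0.65570328 -0.86161915 -1.25673788] [-0.18124448  0.08258351 -0.01802035]
```

Request:
{"fn": "drive_tool", "kwargs": {
  "targets": [
    {"jaw": 0,"travel": [0.008,0,0.001],"twist": 0},
    {"jaw": 0,"travel": [0.016,0,0.001],"twist": 0},
    {"jaw": 0,"travel": [0.024,0,0.001],"twist": 0},
    {"jaw": 0,"travel": [0.032,0,0.001],"twist": 0},
    {"jaw": 0,"travel": [0.04,0,0.001],"twist": 0},
    {"jaw": 0,"travel": [0.048,0,0.001],"twist": 0},
    {"jaw": 0,"travel": [0.056,0,0.001],"twist": 0},
    {"jaw": 0,"travel": [0.066,0,0.001],"twist": 0}
  ]
}}

```text
t: 12.63
eef_pos: [528.8, -102.1, 130.6]
tcp_rot: [3.141, -0.0, 1.668]
ft_force: [-0.1, 0.2, -2.8]
opening: 0.314
grip_force: 30.0
```

```bash
python3 -c "
from h import *
s=state();print(st(s['eef_pos']),s['tcp_rot'],s['ft_force'],s['moment'])
a=snap('scene','s3');t=snap('top','t6')
f=lambda x:cv2.cvtColor(x['frame'],cv2.COLOR_RGB2BGR)
A=cv2.resize(f(a)[170:300,230:430],None,fx=2,fy=2);B=cv2.resize(f(t)[205:325,250:450],None,fx=2,fy=2)
cv2.imwrite('pics/m2.png',np.hstack([A[:240],B]))
"
```

```text
[  20.66447673 -110.57253315] [ 3.14148909e+00 -5.67111117e-05  1.66760258e+00] [-0.10833489  0.21630329 -2.80544049] [-0.12665887  0.08881925 -0.03414908]
```

View pics/m2.png

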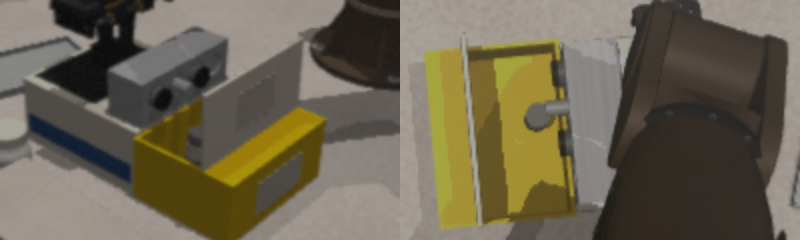

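Cartridge 2 dropped and stands upright in the box, with the rod tip showing out of its exit. Next is bore x=+60.

Request:
{"fn": "drive_tool", "kwargs": {
  "targets": [
    {"jaw": 0,"travel": [-0.025,0,0],"twist": 0},
    {"jaw": 0,"travel": [-0.05,0,0],"twist": 0},
    {"jaw": 0,"travel": [-0.075,0,0],"twist": 0},
    {"jaw": 0,"travel": [-0.1,0,0],"twist": 0},
    {"jaw": 0,"travel": [-0.114,0,0],"twist": 0},
    {"jaw": 0,"travel": [-0.114,0.02,0],"twist": 0},
    {"jaw": 0,"travel": [-0.114,0.039,0],"twist": 0},
    {"jaw": 0,"travel": [-0.114,0.039,0],"twist": 0}
  ]
}}

```text
t: 13.4
eef_pos: [581.1, -212.6, 130.5]
tcp_rot: [3.14, 0.0, 1.668]
ft_force: [-1.0, 0.1, -3.5]
opening: 0.316
grip_force: 30.0
```

```bash
cat >> h.py <<'E'
def rodtip():
    c=read_camera("top"); s=state(); x,y=st(s["eef_pos"]); print("tcp",round(x,2),round(y,2),s["eef_pos"][2].round(1),"yaw",s["tcp_rot"][2].round(4),"op",round(s["opening"],3),s["ft_force"].round(1))
    g=cv2.cvtColor(c["frame"],cv2.COLOR_RGB2GRAY).astype(np.uint8)
    for off in range(80,112,2):
        pass
    # bright shaft on dark mat, searched along the expected line
    L=np.arange(-70,-150,-1.0); pr=proj(c,[[*wo(x,l),138] for l in L]); v=[int(g[int(round(b)),int(round(a))]) for a,b in pr]
    print("axis grey",list(zip(L[::3].astype(int),v[::3])))
    W=np.arange(-24,25,2.); pr=proj(c,[[*wo(x+w,y+115),138] for w in W]); print("across",list(zip(W.astype(int),[int(g[int(round(b)),int(round(a))]) for a,b in pr])))
E
python3 -c "
from h import *
rodtip()"
```

```text
tcp 60.54 -225.12 130.2 yaw 1.6683 op 0.308 [-0.8 -1.4 -2.9]
axis grey [(np.int64(-70), 177), (np.int64(-73), 177), (np.int64(-76), 177), (np.int64(-79), 177), (np.int64(-82), 176), (np.int64(-85), 169), (np.int64(-88), 48), (np.int64(-91), 67), (np.int64(-94), 114), (np.int64(-97), 142), (np.int64(-100), 139), (np.int64(-103), 139), (np.int64(-106), 135), (np.int64(-109), 133), (np.int64(-112), 131), (np.int64(-115), 128), (np.int64(-118), 128), (np.int64(-121), 140), (np.int64(-124), 139), (np.int64(-127), 137), (np.int64(-130), 135), (np.int64(-133), 132), (np.int64(-136), 131), (np.int64(-139), 129), (np.int64(-142), 127), (np.int64(-145), 138), (np.int64(-148), 139)]
across [(np.int64(-24), 45), (np.int64(-22), 45), (np.int64(-20), 45), (np.int64(-18), 44), (np.int64(-16), 45), (np.int64(-14), 45), (np.int64(-12), 45), (np.int64(-10), 45), (np.int64(-8), 64), (np.int64(-6), 105), (np.int64(-4), 105), (np.int64(-2), 121), (np.int64(0), 132), (np.int64(2), 143), (np.int64(4), 134), (np.int64(6), 124), (np.int64(8), 103), (np.int64(10), 102), (np.int64(12), 52), (np.int64(14), 49), (np.int64(16), 49), (np.int64(18), 87), (np.int64(20), 175), (np.int64(22), 175), (np.int64(24), 175)]
```

Request:
{"fn": "drive_tool", "kwargs": {
  "targets": [
    {"jaw": 0,"travel": [0.01,-0.001,0],"twist": 0},
    {"jaw": 0,"travel": [0.02,-0.001,0],"twist": 0},
    {"jaw": 0,"travel": [0.028,-0.001,0],"twist": 0},
    {"jaw": 0,"travel": [0.036,-0.001,0],"twist": 0},
    {"jaw": 0,"travel": [0.042,-0.001,0],"twist": 0},
    {"jaw": 0,"travel": [0.048,-0.001,0],"twist": 0}
  ]
}}

```text
t: 13.95
eef_pos: [572.9, -163.8, 130.9]
tcp_rot: [3.141, 0.0, 1.668]
ft_force: [-0.5, -1.3, -2.1]
opening: 0.315
grip_force: 30.0
```

Request:
{"fn": "drive_tool", "kwargs": {
  "targets": [
    {"jaw": 0,"travel": [0.008,0,0],"twist": 0},
    {"jaw": 0,"travel": [0.016,0,0],"twist": 0},
    {"jaw": 0,"travel": [0.024,0,0],"twist": 0},
    {"jaw": 0,"travel": [0.032,0,0],"twist": 0},
    {"jaw": 0,"travel": [0.04,0,0],"twist": 0},
    {"jaw": 0,"travel": [0.048,0,0],"twist": 0},
    {"jaw": 0,"travel": [0.056,0,0],"twist": 0},
    {"jaw": 0,"travel": [0.066,0,0],"twist": 0}
  ]
}}

```text
t: 14.62
eef_pos: [566.6, -98.4, 130.6]
tcp_rot: [3.142, -0.0, 1.668]
ft_force: [-0.5, -0.7, -3.5]
opening: 0.312
grip_force: 30.0
```

Request:
{"fn": "drive_tool", "kwargs": {
  "targets": [
    {"jaw": 0,"travel": [-0.025,0,0],"twist": 0},
    {"jaw": 0,"travel": [-0.05,0,0],"twist": 0},
    {"jaw": 0,"travel": [-0.075,0,0],"twist": 0},
    {"jaw": 0,"travel": [-0.1,0,0],"twist": 0},
    {"jaw": 0,"travel": [-0.114,0,0],"twist": 0},
    {"jaw": 0,"travel": [-0.114,-0.02,0],"twist": 0},
    {"jaw": 0,"travel": [-0.114,-0.04,0],"twist": 0}
  ]
}}

```text
t: 15.2
eef_pos: [537.6, -216.6, 130.1]
tcp_rot: [-3.141, -0.0, 1.667]
ft_force: [0.0, 0.2, -2.6]
opening: 0.314
grip_force: 30.0
```

Request:
{"fn": "drive_tool", "kwargs": {
  "targets": [
    {"jaw": 0,"travel": [0,-0.02,0],"twist": 0},
    {"jaw": 0,"travel": [0,-0.04,0],"twist": 0},
    {"jaw": 0,"travel": [0,-0.04,0],"twist": 0}
  ]
}}

```text
t: 15.45
eef_pos: [495.2, -219.5, 130.5]
tcp_rot: [-3.14, -0.001, 1.667]
ft_force: [1.1, -0.4, -2.7]
opening: 0.313
grip_force: 30.0
```

```bash
python3 -c "
from h import *
rodtip();
a=snap('scene','s4');t=snap('top','t7')
f=lambda x:cv2.cvtColor(x['frame'],cv2.COLOR_RGB2BGR)
A=cv2.resize(f(a)[170:300,230:430],None,fx=2,fy=2);B=cv2.resize(f(t)[205:325,250:450],None,fx=2,fy=2)
cv2.imwrite('pics/m3.png',np.hstack([A[:240],B]))
"
```

```text
tcp -22.39 -224.69 130.8 yaw 1.6667 op 0.318 [ 0.9 -0.2 -1.9]
axis grey [(np.int64(-70), 170), (np.int64(-73), 169), (np.int64(-76), 169), (np.int64(-79), 170), (np.int64(-82), 169), (np.int64(-85), 130), (np.int64(-88), 42), (np.int64(-91), 86), (np.int64(-94), 140), (np.int64(-97), 126), (np.int64(-100), 129), (np.int64(-103), 131), (np.int64(-106), 136), (np.int64(-109), 137), (np.int64(-112), 138), (np.int64(-115), 138), (np.int64(-118), 124), (np.int64(-121), 126), (np.int64(-124), 128), (np.int64(-127), 129), (np.int64(-130), 134), (np.int64(-133), 135), (np.int64(-136), 137), (np.int64(-139), 135), (np.int64(-142), 124), (np.int64(-145), 125), (np.int64(-148), 127)]
across [(np.int64(-24), 37), (np.int64(-22), 37), (np.int64(-20), 37), (np.int64(-18), 39), (np.int64(-16), 38), (np.int64(-14), 39), (np.int64(-12), 46), (np.int64(-10), 77), (np.int64(-8), 108), (np.int64(-6), 121), (np.int64(-4), 121), (np.int64(-2), 132), (np.int64(0), 138), (np.int64(2), 121), (np.int64(4), 110), (np.int64(6), 86), (np.int64(8), 41), (np.int64(10), 41), (np.int64(12), 41), (np.int64(14), 42), (np.int64(16), 41), (np.int64(18), 42), (np.int64(20), 41), (np.int64(22), 41), (np.int64(24), 43)]
```

View pics/m3.png

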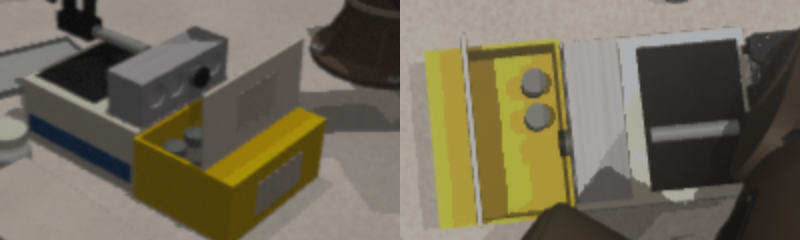

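Two cartridges stand in the box. The third, in the bore at x=-20, is still in place.

Request:
{"fn": "drive_tool", "kwargs": {
  "targets": [
    {"jaw": 0,"travel": [0.01,0.003,0],"twist": 0},
    {"jaw": 0,"travel": [0.02,0.003,0],"twist": 0},
    {"jaw": 0,"travel": [0.028,0.003,0],"twist": 0},
    {"jaw": 0,"travel": [0.036,0.003,0],"twist": 0},
    {"jaw": 0,"travel": [0.042,0.003,0],"twist": 0},
    {"jaw": 0,"travel": [0.048,0.003,0],"twist": 0}
  ]
}}

```text
t: 16.1
eef_pos: [496.4, -171.2, 130.6]
tcp_rot: [3.142, -0.0, 1.669]
ft_force: [0.8, -0.4, -2.4]
opening: 0.315
grip_force: 30.0
```

Request:
{"fn": "drive_tool", "kwargs": {
  "targets": [
    {"jaw": 0,"travel": [0.008,0,0],"twist": 0},
    {"jaw": 0,"travel": [0.016,0,0],"twist": 0},
    {"jaw": 0,"travel": [0.024,0,0],"twist": 0},
    {"jaw": 0,"travel": [0.032,0,0],"twist": 0},
    {"jaw": 0,"travel": [0.04,0,0],"twist": 0},
    {"jaw": 0,"travel": [0.048,0,0],"twist": 0},
    {"jaw": 0,"travel": [0.056,0,0],"twist": 0},
    {"jaw": 0,"travel": [0.066,0,0],"twist": 0}
  ]
}}

```text
t: 16.77
eef_pos: [490.0, -105.8, 130.6]
tcp_rot: [3.141, -0.0, 1.668]
ft_force: [-0.5, 1.1, -1.9]
opening: 0.313
grip_force: 30.0
```

Request:
{"fn": "drive_tool", "kwargs": {
  "targets": [
    {"jaw": 0,"travel": [-0.025,0,0],"twist": 0},
    {"jaw": 0,"travel": [-0.05,0,0],"twist": 0},
    {"jaw": 0,"travel": [-0.075,0,0],"twist": 0},
    {"jaw": 0,"travel": [-0.1,0,0],"twist": 0},
    {"jaw": 0,"travel": [-0.114,0,0],"twist": 0},
    {"jaw": 0,"travel": [-0.114,0,-0.03],"twist": 0},
    {"jaw": 0,"travel": [-0.114,0,-0.06],"twist": 0},
    {"jaw": 0,"travel": [-0.114,0,-0.06],"twist": 0}
  ]
}}

```text
t: 17.43
eef_pos: [502.7, -220.5, 195.1]
tcp_rot: [3.136, 0.004, 1.667]
ft_force: [-0.1, -0.8, -1.6]
opening: 0.316
grip_force: 30.0
```

```bash
python3 -c "
from h import *
a=snap('scene','s5');t=snap('top','t8')
f=lambda x:cv2.cvtColor(x['frame'],cv2.COLOR_RGB2BGR)
A=cv2.resize(f(a)[170:300,230:430],None,fx=2,fy=2);B=cv2.resize(f(t)[205:325,250:450],None,fx=2,fy=2)
cv2.imwrite('pics/m4.png',np.hstack([A[:240],B]))
s=state();print(s['eef_pos'],s['opening'])
print([onz(t,*p,14)[:2].round().tolist() for p in [(463,218),(511,226),(497,318),(447,308)]])
go(472,-346,190,-0.115)
"
```

```text
[ 501.22111108 -219.51475972  191.19497875] 0.31309883267041916
[[630.0, -330.0], [610.0, -451.0], [378.0, -406.0], [403.0, -283.0]]
travel m [-0.1231, -0.0413, 0.0012] twist 1.7829
```

View pics/m4.png

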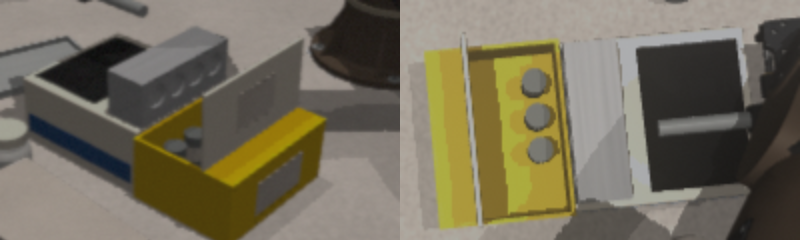

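All three cartridges are in the box and all four bores are empty. Returning the rod.

```bash
python3 -c "
from h import *
go(460,-358,190,-0.2)
"
```

```text
travel m [-0.1338, -0.0545, 0.0012] twist 1.8679
```

Request:
{"fn": "drive_tool", "kwargs": {
  "targets": [
    {"jaw": 0,"travel": [-0.03,-0.01,0],"twist": 0.11},
    {"jaw": 0,"travel": [-0.06,-0.02,0],"twist": 0.22},
    {"jaw": 0,"travel": [-0.085,-0.03,0],"twist": 0.33},
    {"jaw": 0,"travel": [-0.105,-0.04,0],"twist": 0.44},
    {"jaw": 0,"travel": [-0.12,-0.05,0],"twist": 0.55},
    {"jaw": 0,"travel": [-0.13,-0.054,0],"twist": 0.66},
    {"jaw": 0,"travel": [-0.134,-0.0545,0],"twist": 0.78},
    {"jaw": 0,"travel": [-0.134,-0.0545,0],"twist": 0.9}
  ]
}}

```text
t: 18.2
eef_pos: [459.1, -358.8, 188.8]
tcp_rot: [-3.139, 0.0, 0.761]
ft_force: [0.6, -0.4, -2.5]
opening: 0.314
grip_force: 30.0
```

Request:
{"fn": "drive_tool", "kwargs": {
  "targets": [
    {"jaw": 0,"travel": [0,0,0],"twist": 0.12},
    {"jaw": 0,"travel": [0,0,0],"twist": 0.24},
    {"jaw": 0,"travel": [0,0,0],"twist": 0.36},
    {"jaw": 0,"travel": [0,0,0],"twist": 0.48},
    {"jaw": 0,"travel": [0,0,0],"twist": 0.6},
    {"jaw": 0,"travel": [0,0,0],"twist": 0.72},
    {"jaw": 0,"travel": [0,0,0],"twist": 0.84},
    {"jaw": 0,"travel": [0,0,0],"twist": 0.967}
  ]
}}

```text
t: 18.87
eef_pos: [459.5, -357.6, 188.9]
tcp_rot: [-3.14, 0.002, -0.203]
ft_force: [0.4, 0.1, -1.7]
opening: 0.315
grip_force: 30.0
```

```bash
python3 -c "
from h import *
c=snap('wrist','w3'); print(state()['opening'])
go(460,-358,11,-0.2)
X=[[*p,14] for p in ((630,-330),(610,-451),(378,-406),(403,-283))];print(proj(c,X).round().tolist())
"
```

```text
0.31568702028582885
travel m [0.0006, 0.0002, 0.178] twist -0.0124
[[256.0, 52.0], [387.0, 47.0], [378.0, 280.0], [267.0, 280.0]]
```

View pics/w3.png

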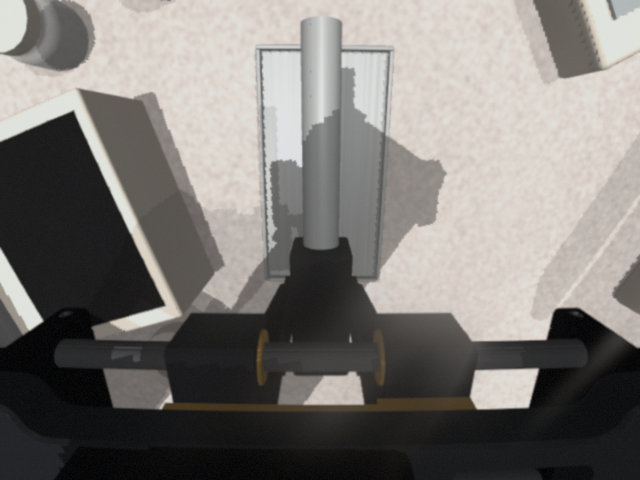

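The rod is centred over and parallel with the tray. Lowering it.

Request:
{"fn": "drive_tool", "kwargs": {
  "targets": [
    {"jaw": 0,"travel": [0,0,0.035],"twist": -0.01},
    {"jaw": 0,"travel": [0,0,0.07],"twist": -0.01},
    {"jaw": 0,"travel": [0,0,0.105],"twist": -0.01},
    {"jaw": 0,"travel": [0,0,0.135],"twist": -0.01},
    {"jaw": 0,"travel": [0,0,0.158],"twist": -0.01},
    {"jaw": 0,"travel": [0,0,0.17],"twist": -0.01},
    {"jaw": 0,"travel": [0,0,0.175],"twist": -0.01},
    {"jaw": 0,"travel": [0,0,0.175],"twist": -0.01}
  ]
}}

```text
t: 19.58
eef_pos: [459.6, -358.1, 14.6]
tcp_rot: [-3.14, 0.002, -0.186]
ft_force: [0.4, -0.2, -1.8]
opening: 0.315
grip_force: 30.0
```

Request:
{"fn": "drive_tool", "kwargs": {
  "targets": [
    {"jaw": 0,"travel": [0,0,0.001],"twist": 0},
    {"jaw": 0,"travel": [0,0,0.001],"twist": 0}
  ]
}}

```text
t: 19.75
eef_pos: [460.3, -359.0, 15.7]
tcp_rot: [3.141, -0.002, -0.187]
ft_force: [0.0, -0.1, -3.2]
opening: 0.314
grip_force: 30.0
```

Request:
{"fn": "drive_tool", "kwargs": {
  "targets": [
    {"jaw": 0,"travel": [0,0,0.001],"twist": 0},
    {"jaw": 0,"travel": [0,0,0.002],"twist": 0},
    {"jaw": 0,"travel": [0,0,0.003],"twist": 0},
    {"jaw": 0,"travel": [0,0,0.003],"twist": 0}
  ]
}}

```text
t: 20.08
eef_pos: [459.9, -358.7, 11.8]
tcp_rot: [3.141, -0.0, -0.187]
ft_force: [-1.0, -0.1, -2.5]
opening: 0.312
grip_force: 30.0
```

Request:
{"fn": "drive_tool", "kwargs": {
  "targets": [
    {"jaw": 0,"travel": [0,0,0.001],"twist": 0},
    {"jaw": 0,"travel": [0,0,0.001],"twist": 0},
    {"jaw": 0,"travel": [0,0,0.001],"twist": 0}
  ]
}}

```text
t: 20.33
eef_pos: [459.9, -358.7, 10.8]
tcp_rot: [3.141, -0.0, -0.187]
ft_force: [0.1, 0.0, 0.1]
opening: 0.314
grip_force: 30.0
```

The weight is off, so I'm releasing.

Request:
{"fn": "drive_tool", "kwargs": {
  "targets": [
    {"jaw": 0.45,"travel": [0,0,0],"twist": 0},
    {"jaw": 0.6,"travel": [0,0,0],"twist": 0},
    {"jaw": 0.7,"travel": [0,0,0],"twist": 0},
    {"jaw": 0.7,"travel": [0,0,-0.02],"twist": 0},
    {"jaw": 0.7,"travel": [0,0,-0.05],"twist": 0},
    {"jaw": 0.7,"travel": [0,0,-0.09],"twist": 0},
    {"jaw": 0.7,"travel": [0,0,-0.13],"twist": 0},
    {"jaw": 0.7,"travel": [0,0,-0.17],"twist": 0}
  ]
}}

```text
t: 21.0
eef_pos: [459.5, -358.4, 182.4]
tcp_rot: [-3.141, 0.0, -0.187]
ft_force: [0.8, -0.3, -0.2]
opening: 0.698
grip_force: 0.0
```

Request:
{"fn": "drive_tool", "kwargs": {
  "targets": [
    {"jaw": 0,"travel": [0,0,-0.04],"twist": 0},
    {"jaw": 0,"travel": [0,0,-0.08],"twist": 0},
    {"jaw": 0,"travel": [0,0,-0.11],"twist": 0},
    {"jaw": 0,"travel": [0,0,-0.11],"twist": 0},
    {"jaw": 0,"travel": [0,0,-0.11],"twist": 0},
    {"jaw": 0,"travel": [0,0,-0.11],"twist": 0}
  ]
}}

```text
t: 21.5
eef_pos: [459.4, -358.3, 289.7]
tcp_rot: [-3.141, 0.001, -0.187]
ft_force: [-0.1, 0.4, -0.2]
opening: 0.338
grip_force: 0.0
```

```bash
python3 -c "
from h import *
s=state();print(s['eef_pos'],s['opening'])
c=snap('wrist','w4'); g=cv2.cvtColor(c['frame'],cv2.COLOR_RGB2GRAY)
print(proj(c,[[456,-357,34],[456+132,-357-26,24],[505,-367,4]]).round())
go(*wo(0,225),300,np.pi/2+PSI)
t=load('t8');
for uv in ((250+464/2,205+34/2),(250+478/2,205+222/2)): print('lid top edge',[st(onz(t,*uv,z)).round(1).tolist()+[z] for z in (95,200)])
"
```

```text
[ 459.44203717 -358.31416206  289.69797499] 0.3375947038758083
[[321. 208.]
 [322.  98.]
 [321. 167.]]
travel m [-0.0935, -0.581, -0.0108] twist -1.855
lid top edge [[74.9, -365.6, 95], [62.3, -328.8, 200]]
lid top edge [[-147.1, -352.1, 95], [-141.2, -316.4, 200]]
```

```bash
python3 -c "
from h import *
c=load('w4'); g=cv2.cvtColor(c['frame'],cv2.COLOR_RGB2GRAY)
m=np.zeros_like(g); m[60:275,265:380]=g[60:275,265:380]<45
k=max(cv2.findContours(m,0,2)[0],key=cv2.contourArea); r=cv2.minAreaRect(k);print(r,onz(c,*r[0],34), [onz(c,*p,34)[:2].round(1).tolist() for p in cv2.boxPoints(r)])
t=load('t8')
for uv in ((282,222),(289,316)): print(st(onz(t,*uv,200)).round(1))
"
```

```text
Traceback (most recent call last):
ValueError: max() iterable argument is empty
```

Request:
{"fn": "drive_tool", "kwargs": {
  "targets": [
    {"jaw": 0,"travel": [-0.006,-0.036,0],"twist": -0.115},
    {"jaw": 0,"travel": [-0.012,-0.072,0],"twist": -0.23},
    {"jaw": 0,"travel": [-0.018,-0.108,0],"twist": -0.345},
    {"jaw": 0,"travel": [-0.024,-0.144,0],"twist": -0.46},
    {"jaw": 0,"travel": [-0.03,-0.18,0],"twist": -0.575},
    {"jaw": 0,"travel": [-0.036,-0.216,0],"twist": -0.69},
    {"jaw": 0,"travel": [-0.042,-0.252,0],"twist": -0.805},
    {"jaw": 0,"travel": [-0.048,-0.288,0],"twist": -0.92}
  ]
}}

```text
t: 22.22
eef_pos: [465.5, -65.0, 289.3]
tcp_rot: [-3.139, 0.001, 0.738]
ft_force: [0.8, -0.4, 0.8]
opening: 0.004
grip_force: 0.0
```

```bash
python3 -c "
from h import *
go(*wo(0,225),300,np.pi/2+PSI)
"
```

```text
travel m [0.206, -0.2113, -0.0107] twist -0.9296
```

Request:
{"fn": "drive_tool", "kwargs": {
  "targets": [
    {"jaw": 0,"travel": [0.026,-0.0264,0],"twist": -0.116},
    {"jaw": 0,"travel": [0.052,-0.053,0],"twist": -0.232},
    {"jaw": 0,"travel": [0.077,-0.08,0],"twist": -0.348},
    {"jaw": 0,"travel": [0.103,-0.106,0],"twist": -0.464},
    {"jaw": 0,"travel": [0.129,-0.132,0],"twist": -0.58},
    {"jaw": 0,"travel": [0.155,-0.158,0],"twist": -0.7},
    {"jaw": 0,"travel": [0.18,-0.185,0],"twist": -0.815},
    {"jaw": 0,"travel": [0.206,-0.211,0],"twist": -0.93}
  ]
}}

```text
t: 22.88
eef_pos: [477.4, 229.7, 289.1]
tcp_rot: [-3.139, 0.001, 1.669]
ft_force: [1.0, -0.7, 0.6]
opening: 0.001
grip_force: 0.0
```

```bash
python3 -c "
from h import *
t=snap('top','t9'); g=cv2.cvtColor(t['frame'],cv2.COLOR_RGB2GRAY)
m=np.zeros_like(g); m[215:320,445:515]=g[215:320,445:515]<60
for k in cv2.findContours(m,0,2)[0]:
  if cv2.contourArea(k)>60:
    r=cv2.minAreaRect(k);print(r,onz(t,*r[0],34), [onz(t,*p,34)[:2].round(1).tolist() for p in cv2.boxPoints(r)])
t8=load('t8')
for uv in ((282,222),(289,316)): print('lid',st(onz(t8,*uv,200)).round(1))
c=load('w4'); print(c['frame'][190:230:8,321].tolist())
s=state();print(st(s['eef_pos']))
go(*wo(0,145),165,np.pi/2+PSI)
"
```

```text
((476.7745056152344, 285.9653015136719), (13.98926067352295, 27.674407958984375), 8.746162414550781) [ 457.13277063 -352.44568298   34.        ] [[426.1, -329.1], [493.5, -341.9], [488.3, -375.9], [421.0, -362.9]]
lid [104.2 106.5]
lid [-99.3 110.2]
[[53, 52, 52], [51, 51, 51], [52, 50, 51], [49, 49, 48], [50, 50, 50]]
[  2.33263132 229.2624811 ]
travel m [-0.0842, -0.0033, 0.1239] twist 0.0114
```

The rod lies in the tray parallel to it. Now approach the lid from behind.

Request:
{"fn": "drive_tool", "kwargs": {
  "targets": [
    {"jaw": 0,"travel": [-0.02,-0.002,0.03],"twist": 0.01},
    {"jaw": 0,"travel": [-0.04,-0.002,0.06],"twist": 0.01},
    {"jaw": 0,"travel": [-0.06,-0.002,0.09],"twist": 0.01},
    {"jaw": 0,"travel": [-0.075,-0.002,0.115],"twist": 0.01},
    {"jaw": 0,"travel": [-0.08,-0.002,0.124],"twist": 0.01},
    {"jaw": 0,"travel": [-0.08,-0.002,0.124],"twist": 0.01}
  ]
}}

```text
t: 23.43
eef_pos: [482.5, 147.1, 164.2]
tcp_rot: [-3.136, 0.0, 1.651]
ft_force: [0.3, -0.2, -0.2]
opening: 0.007
grip_force: 0.0
```

Request:
{"fn": "drive_tool", "kwargs": {
  "targets": [
    {"jaw": 0,"travel": [-0.01,0,0],"twist": 0},
    {"jaw": 0,"travel": [-0.02,0,0],"twist": 0},
    {"jaw": 0,"travel": [-0.03,0,0],"twist": 0},
    {"jaw": 0,"travel": [-0.04,0,0],"twist": 0},
    {"jaw": 0,"travel": [-0.05,0,0],"twist": 0},
    {"jaw": 0,"travel": [-0.06,0,0],"twist": 0},
    {"jaw": 0,"travel": [-0.07,0,0],"twist": 0}
  ]
}}

```text
t: 24.02
eef_pos: [489.4, 77.3, 167.0]
tcp_rot: [3.141, -0.0, 1.653]
ft_force: [0.1, 1.1, 0.4]
opening: 0.009
grip_force: 0.6
```

```bash
python3 -c "
from h import *
s=state();print(st(s['eef_pos']),s['eef_pos'],s['ft_force'])"
```

```text
[-1.14241763 71.71967836] [489.41704816  77.27189679 166.95568153] [0.11517787 1.09529093 0.44851601]
```

Request:
{"fn": "drive_tool", "kwargs": {
  "targets": [
    {"jaw": 0,"travel": [-0.01,0,0.006],"twist": 0},
    {"jaw": 0,"travel": [-0.02,0,0.014],"twist": 0},
    {"jaw": 0,"travel": [-0.028,0,0.022],"twist": 0},
    {"jaw": 0,"travel": [-0.034,0,0.03],"twist": 0},
    {"jaw": 0,"travel": [-0.036,0,0.038],"twist": 0},
    {"jaw": 0,"travel": [-0.036,0,0.046],"twist": 0},
    {"jaw": 0,"travel": [-0.036,0,0.054],"twist": 0},
    {"jaw": 0,"travel": [-0.036,0,0.06],"twist": 0}
  ]
}}

```text
t: 24.68
eef_pos: [492.1, 42.6, 105.5]
tcp_rot: [-3.141, -0.0, 1.653]
ft_force: [0.8, 0.0, -0.0]
opening: 0.002
grip_force: 0.5
```

Request:
{"fn": "drive_tool", "kwargs": {
  "targets": [
    {"jaw": 0,"travel": [0,0,0.0015],"twist": 0},
    {"jaw": 0,"travel": [0,0,0.003],"twist": 0},
    {"jaw": 0,"travel": [0,0,0.004],"twist": 0},
    {"jaw": 0,"travel": [0,0,0.004],"twist": 0}
  ]
}}

```text
t: 25.02
eef_pos: [492.2, 42.6, 102.6]
tcp_rot: [3.142, -0.0, 1.653]
ft_force: [0.9, 0.7, -0.1]
opening: 0.003
grip_force: 0.0
```

Request:
{"fn": "drive_tool", "kwargs": {
  "targets": [
    {"jaw": 0,"travel": [0,0,0.001],"twist": 0},
    {"jaw": 0,"travel": [0,0,0.002],"twist": 0},
    {"jaw": 0,"travel": [0,0,0.002],"twist": 0}
  ]
}}

```text
t: 25.27
eef_pos: [492.4, 42.5, 101.2]
tcp_rot: [3.141, -0.0, 1.653]
ft_force: [-2.0, 0.9, 6.6]
opening: 0.005
grip_force: 3.1
```

Request:
{"fn": "drive_tool", "kwargs": {
  "targets": [
    {"jaw": 0,"travel": [0,0,0.0005],"twist": 0},
    {"jaw": 0,"travel": [0,0,0.001],"twist": 0},
    {"jaw": 0,"travel": [0,0,0.001],"twist": 0}
  ]
}}

```text
t: 25.52
eef_pos: [492.4, 42.5, 101.0]
tcp_rot: [3.14, 0.0, 1.653]
ft_force: [-5.4, 0.3, 18.7]
opening: 0.003
grip_force: 9.6
```

```bash
python3 -c "
from h import *
s=state();print(st(s['eef_pos']),s['eef_pos'],s['ft_force'])
for n in('scene',):
  c=snap(n,'s6'); print(proj(c,[[*wo(0,50),101],[*wo(60,50),101],[*wo(100,5),101],[*wo(-100,5),101],[*wo(100,110),101]]).round().tolist()); f=c['frame']
  for X in ([*wo(60,50),101],[*wo(80,20),101],[*wo(80,90),101],[*wo(60,108),190]): u=proj(c,[X])[0].round().astype(int); print(f[u[1],u[0]])"
```

```text
[-1.49563777 36.7956478 ] [492.44780954  42.47782889 101.03026348] [-5.3729281   0.26131873 18.73560735]
[[338.0, 228.0], [323.0, 237.0], [300.0, 236.0], [346.0, 209.0], [332.0, 252.0]]
[102  98  90]
[96 91 84]
[154 146 135]
[93 90 84]
```

Request:
{"fn": "drive_tool", "kwargs": {
  "targets": [
    {"jaw": 0,"travel": [0,0,0.0005],"twist": 0},
    {"jaw": 0,"travel": [0,0,0.001],"twist": 0},
    {"jaw": 0,"travel": [0,0,0.001],"twist": 0}
  ]
}}

```text
t: 25.82
eef_pos: [492.5, 42.5, 100.9]
tcp_rot: [3.139, 0.0, 1.653]
ft_force: [-8.8, 0.8, 32.5]
opening: 0.003
grip_force: 15.9
```

Request:
{"fn": "drive_tool", "kwargs": {
  "targets": [
    {"jaw": 0,"travel": [0,0,-0.005],"twist": 0},
    {"jaw": 0,"travel": [0,0,-0.03],"twist": 0},
    {"jaw": 0,"travel": [0,0,-0.07],"twist": 0},
    {"jaw": 0,"travel": [0,0,-0.11],"twist": 0},
    {"jaw": 0,"travel": [0.03,0,-0.15],"twist": 0},
    {"jaw": 0,"travel": [0.07,0,-0.18],"twist": 0},
    {"jaw": 0,"travel": [0.11,0,-0.2],"twist": 0},
    {"jaw": 0,"travel": [0.15,0,-0.2],"twist": 0}
  ]
}}

```text
t: 26.48
eef_pos: [481.7, 177.5, 299.7]
tcp_rot: [3.136, -0.001, 1.651]
ft_force: [1.1, -1.1, 0.3]
opening: 0.004
grip_force: 0.0
```

Request:
{"fn": "drive_tool", "kwargs": {
  "targets": [
    {"jaw": 0,"travel": [0.04,0,0],"twist": 0},
    {"jaw": 0,"travel": [0.08,0,0],"twist": 0},
    {"jaw": 0,"travel": [0.12,0,0],"twist": 0},
    {"jaw": 0,"travel": [0.16,0,0],"twist": 0},
    {"jaw": 0,"travel": [0.2,0,0],"twist": 0},
    {"jaw": 0,"travel": [0.2,0,0],"twist": 0},
    {"jaw": 0,"travel": [0.2,0,0],"twist": 0}
  ]
}}

```text
t: 27.07
eef_pos: [464.1, 377.4, 295.4]
tcp_rot: [-3.141, 0.0, 1.656]
ft_force: [0.2, 0.0, 0.2]
opening: 0.006
grip_force: 0.0
```

```bash
python3 -c "
from h import *
c=yel('top9'); f=c['frame']
a=load('top4')
# white lid mask
r=f[215:325,255:345].astype(int); m=((r.max(2)-r.min(2)<30)&(r.min(2)>95)).astype(np.uint8)
for X in ((80,10),(80,50),(-80,10),(-80,50),(0,60),(80,100),(0,130),(80,114)):
  u=proj(c,[[*wo(*X),101]])[0].round().astype(int); print(X,f[u[1],u[0]])
s=snap('scene','s7');g=s['frame']
# front gap: lid edge height check, profile along y at x=100 side: project box side at lid/rim
for z in (90,93,96,99,102,106,112): print(z,[g[tuple(proj(s,[[*wo(105,y),z]])[0].round().astype(int)[::-1])].tolist() for y in (10,50,95)])
# bystanders/rod: diff to start
d=cv2.absdiff(cv2.cvtColor(f,cv2.COLOR_RGB2GRAY),cv2.cvtColor(load('top4')['frame'],cv2.COLOR_RGB2GRAY))
for k in cv2.findContours((d>40).astype(np.uint8),0,2)[0]:
  if cv2.contourArea(k)>25: print('diff',cv2.boundingRect(k))
"
```

```text
hull [[281, 230], [290, 316], [270, 318], [263, 232]]
front corners st [101.8 113.6] [-101.6  111.2] rel yaw 0.011830881548923117
(80, 10) [158 160 148]
(80, 50) [158 159 160]
(-80, 10) [158 159 150]
(-80, 50) [158 159 160]
(0, 60) [158 149 139]
(80, 100) [158 159 160]
(0, 130) [158 158  61]
(80, 114) [158 156  61]
90 [[79, 66, 15], [79, 64, 12], [82, 66, 11]]
93 [[79, 66, 15], [81, 71, 44], [84, 71, 38]]
96 [[84, 73, 48], [100, 95, 85], [99, 93, 82]]
99 [[108, 102, 91], [146, 141, 131], [142, 138, 126]]
102 [[149, 147, 134], [159, 158, 146], [158, 157, 144]]
106 [[127, 125, 116], [160, 160, 147], [159, 160, 146]]
112 [[94, 91, 86], [159, 160, 146], [161, 161, 147]]
diff (229, 391, 36, 26)
diff (316, 356, 28, 41)
diff (279, 319, 33, 41)
diff (203, 310, 64, 80)
diff (62, 305, 47, 19)
diff (146, 285, 113, 195)
diff (212, 277, 19, 26)
diff (224, 276, 20, 22)
diff (468, 267, 19, 34)
diff (199, 250, 13, 9)
diff (222, 242, 46, 68)
diff (175, 240, 19, 71)
diff (208, 238, 10, 9)
diff (464, 227, 12, 67)
diff (284, 226, 52, 91)
diff (126, 223, 29, 75)
diff (0, 219, 108, 261)
```

```bash
python3 -c "
from h import *
print(job_done())"
```

```text
the job is handed in; nothing more can be done
None
```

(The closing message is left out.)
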